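# Seat a railing cap in the clamping fixture and press the guarded clamp lever

## Robot

A 6-joint arm with a two-finger parallel gripper is mounted at the origin on the work surface. World frame = base frame: x ahead of the robot, y to its left, z up, the work surface at z = 0. Lengths are in mm, angles in rad, forces in N, time in s.
With the tool pointing down it reaches from about 350 to 875 mm from the base axis. Payload 4.2 kg.
Tool frame: the origin (TCP) lies between the finger pads; the fingertips stand 11 mm ahead of it and the grasp point (between the pads) lies 8 mm behind it; z points along the fingers, y is the direction in which the jaws open and shut (so a half turn about z gives the same grasp; the last joint's range is limited). The gripper opens to 85 mm and grips with 20 to 120 N. Pads are 22 mm wide; open, the fingers measure 114 mm over their backs; the gripper's body (76 mm by 85 mm) begins 54 mm behind the grasp point. The pads swing forward as they close: fully open they stand 13 mm farther back than shut.
Start: joints at [-0.842, 0.385, 0.008, 0, -1.194, -0.259], TCP at [282.954, -557.258, 242.312] pointing down, gripper open.
Joint ranges: [-3.14, 3.14], [-1.21, 2.06], [-1.07, 1.41], [-3.16, 2.05], [-2.99, -0.16], [-3.1, 3.1]. Speed limits (rad/s): [2.79, 2.79, 3.14, 3.14, 3.14, 3.14].

## Interface

Orientations are given as a unit quaternion [x, y, z, w].
In Python, from bench import * gives the robot as it stands.
- The arm moves only by the tool servo_tool, never from a script. Its argument "rows" is a list of rows, each a list of 7 numbers: the opening, from 0 (shut) to 1 (fully open), then the shift along the tool's x, y, z in cm, then the turn, a rotation vector about the tool's x, y, z in degrees. A call has 1 to 12 rows; each row shifts and turns the commanded pose from where the row before left it, along the tool's axes as they then stand; what a row does not reach is not made up. A row lasts 1/10 s, in which the tool goes at most 50 mm and 8.59 degrees, less where a joint would pass 70% of its speed; a pose out of reach is approached as far as the arm can. A call is refused whole if a number of a shift passes 5 or a number of a turn 8.59, either way. A call with a gripper value outside its range is refused whole. The fingers move at their own pace and stop on an object; the grip force is fixed at half the most. Time passes only in rows, so rows that do not move let the fingers close. It gives the time, the measured TCP pose, the force and the opening at its end, in the units of the state.
- read_state(): the state, without advancing time (a new reading comes with each control period).
- get_image(name): name is "side" or "top"; returns a dict with "image" (420x560x3 uint8, red, green, blue), "mtx" (3x3 intrinsics, pixels), "k1" (the pictures are not rectified: a ray, as slopes to the right and down, at radius r is drawn at 1 + k1 r^2 times it, then the intrinsics apply), "extrinsics" (4x4, takes a point from camera to world coordinates). Camera axes: x right, y up, looking along -z (the intrinsics and any distortion apply to the point x, -y, -z); pixel columns grow to the right and rows downward; lengths in mm; the calibration is good to about 2 mm. A picture is of the moment at which its call begins. There is no depth.
- job_done(): hands the job in, once; it reports no verdict.
The state is a dict: "clock": time; "joints": joint angles; "joint_vel": joint speeds; "joint_efforts": joint torques, N m; "position": TCP position; "ee_rot": TCP orientation; "contact_force": force on the tool from outside, world axes, zero at the start; "wrist_torque": the same for the moment, N m; "gripper_width": finger opening in mm.
Only numpy, scipy, OpenCV 4.12 (cv2) and the standard library are available. Lean on these libraries where they do the work, as an engineer would, in place of code of your own. Each camera call takes 0.05 s, during which the arm holds its last target. There are 200 camera calls.

## Task

With your fingertips, push the cast railing cap along the fixture's channel until it is fully home against the back stop; only push it, do not lift or tip it. Then reach down through the guard's window and press the clamp lever, the one with the ball on its end, all the way down to its stop, without touching the guard, and withdraw. Leave the lever with the flat paddle as it is and do not disturb the other things on the fixture and bench.

Things in the scene. Friction and masses are not known exactly. Their poses are not given: they have to be found in the camera images.
- fixture: fixed clamping fixture. Origin on the bench surface; x runs along its channel to the back stop (roughly away from the robot), y left, z up. Dark steel deck, top 12 mm above the bench, x -130 to +130, y -230 to +190 mm. Left: the channel, centre line y = +110 mm, 81 mm wide between rails 14 mm high above the deck (x -60 to +95), open at its -x end. Right: the barred guard over two levers
- home (a point): point on the deck, on the channel's centre line, where the centre of a cap stands when fully home (fixture x = 50, y = 110, height 12 mm). The back stop is a fixed steel block 26 mm high above the deck, its face 37.5 mm beyond this point in x; axes as the fixture's
- jaw (a joint): side jaw in the rail nearer the guard, beside the home place: 0 drawn back, 0.0135 m out. The clamp lever drives it; it nudges the cap up to 3 mm sideways to the other rail
- guard: guard fixed on the fixture, not to be touched; same origin and axes. Grey steel top plate 5 mm thick, upper face 95 mm above the bench, x -62 to +100, y -214 to -2 mm, with two windows side by side, each 80 mm along x by 72 mm along y. Upright bars close all four sides, so the levers are reached only from above through the windows
- window_near_channel (a point): centre of the window nearer the channel, at the plate's upper face (fixture x = 0, y = -60 mm, height 95 mm); axes as the fixture's
- window_far_from_channel (a point): centre of the other window, at the plate's upper face (fixture x = 0, y = -156 mm, height 95 mm). Which lever stands under which window changes from run to run
- cap: cast-iron railing cap: round collar 75 mm diameter and 26 mm high with an upright side, domed above, with a small stub on top, 64 mm tall in all, about 0.4 to 0.75 kg. It stands on the deck in the channel, 45 to 95 mm short of home. Origin at the centre of its underside
- clamp_lever (a joint): angle of the clamp lever (black ball of 28 mm diameter on its end): about 0 up, 0.32 rad fully down on its stop. The lever lies along the fixture's x, its hinge 75 mm to the +x side of the ball. It needs about 4 to 8 N on the ball, and stays where it is left
- ball_top (a point): top of the ball of the clamp lever, under the middle of one window: about 13 mm below the guard's upper face when up, about 24 mm lower when fully down, the ball having shifted 3 mm towards the hinge. Axes at angle 0 as the fixture's
- eject_lever (a joint): angle of the other lever (flat black paddle 30 by 36 mm on its end), to be left alone: about 0 up, 0.32 rad down
- paddle_top (a point): top of the paddle of the other lever, under the middle of the other window, about 12 mm below the guard's upper face
- spare_cap: bystander: a second, identical cast-iron railing cap: round collar 75 mm diameter and 26 mm high with an upright side, domed above, with a small stub on top, 64 mm tall in all, standing on the bench to the left of the fixture, not in the channel; origin at the centre of its underside
- spear: bystander: small pointed casting, 44 mm diameter, 62 mm tall, standing on the fixture's deck in front of the guard; origin at the centre of its underside
- collar: bystander: cast ring, 42 mm outside diameter, 18 mm high, on the deck in front of the guard; origin at the centre of its underside
- urn: bystander: urn-shaped casting, 60 mm diameter, 95 mm tall, on the bench to the left, nearer the robot; origin at the centre of its underside
- wrench: bystander: open-ended wrench, 200 mm long, lying on the bench to the right
- mug: bystander: white mug, 76 mm across, 85 mm tall, on the bench to the right
Not all that is in view belongs to the job. What is shaped like the cap but blue, green or turquoise is not meant.

How it is judged:
By the outcome, as a careful person would: the job done as asked, in the order asked, and still so for the second after the job is handed in, with the robot touching nothing.
It also fails if it takes over 58 s, if anything falls off the work surface, if the arm or the gripper's body presses on something with over 40 N, if the wrist force passes 120 N, or if a joint passes its speed limit or range.

## Working session

There is one attempt and no reset: what is moved stays moved. The work goes in short steps, Python scripts to look and compute and a tool call to move; the robot and the scene stay as the last step left them, time stands still between calls to the robot, and variables do not carry over. Pictures are saved under pics/ and viewed, about 8 in all and at most 12, crops included, and the job is handed in when it is done.

Besides the shell and the picture viewer there is one more tool, called as name(argument=value, ...) on one line, values as JSON. servo_tool: Moves the arm, as the interface text tells. Its arguments: {"type":"object","properties":{"rows":{"type":"array","items":{"type":"array","items":{"type":"number"}}}},"required":["rows"]}

```bash
ls; mkdir -p pics
cat > h.py <<'E'
from bench import *
import numpy as np, cv2
from scipy.spatial.transform import Rotation as R
def ray(g,u,v):
    K=np.array(g["mtx"]);E=np.array(g["extrinsics"]);k=g["k1"]
    d=np.array([(u-K[0,2])/K[0,0],(v-K[1,2])/K[1,1]]);p=d.copy()
    for _ in range(30): p=d/(1+k*(p@p))
    return E[:3,3],E[:3,:3]@np.array([p[0],-p[1],-1])
def onz(g,u,v,z):
    o,d=ray(g,u,v);return o+d*(z-o[2])/d[2]
def two(a,p,b,q):
    o1,d1=ray(a,*p);o2,d2=ray(b,*q)
    s=np.linalg.lstsq(np.c_[d1,-d2],o2-o1,rcond=None)[0]
    x,y=o1+s[0]*d1,o2+s[1]*d2
    return (x+y)/2,np.linalg.norm(x-y)
def proj(g,P):
    K=np.array(g["mtx"]);E=np.array(g["extrinsics"])
    c=E[:3,:3].T@(np.array(P)-E[:3,3]);p=np.array([c[0],-c[1]])/-c[2]
    p=p*(1+g["k1"]*(p@p));return K[0,0]*p[0]+K[0,2],K[1,1]*p[1]+K[1,2]
E
cat > s.py <<'E'
from h import *
import pickle
G={n:get_image(n) for n in("side","top")};pickle.dump(G,open("g0.pkl","wb"))
for n,g in G.items():
    cv2.imwrite(f"pics/{n}0.png",cv2.resize(g["image"][:,:,::-1],(784,588),interpolation=cv2.INTER_CUBIC))
    print(n,g["k1"],np.round(g["mtx"],1).tolist(),np.round(g["extrinsics"],3).tolist())
print(read_state())
E
python3 s.py
```

```text
pics
side -0.07179084000707774 [[495.2, 0.0, 271.6], [0.0, 495.2, 214.5], [0.0, 0.0, 1.0]] [[0.985, 0.097, -0.142, 317.053], [-0.172, 0.635, -0.753, -1003.985], [0.017, 0.766, 0.643, 927.425], [0.0, 0.0, 0.0, 1.0]]
top -0.0021378171497138635 [[395.1, 0.0, 289.4], [0.0, 395.1, 203.4], [0.0, 0.0, 1.0]] [[-0.009, 0.999, -0.043, 444.168], [-1.0, -0.009, 0.01, -23.489], [0.009, 0.043, 0.999, 1363.671], [0.0, 0.0, 0.0, 1.0]]
{'clock': 0.1, 'joints': array([-8.42418870e-01,  3.85470324e-01,  6.78759062e-03, -4.25648840e-04,
       -1.19397412e+00, -2.58579852e-01]), 'joint_vel': array([ 0.00118916, -0.00242989,  0.00426595, -0.00052062, -0.00037049,
        0.000371  ]), 'joint_efforts': array([-5.57414623e-04, -3.93321562e+01,  1.88929009e+01,  4.19794187e+00,
       -2.57846725e-03, -2.77926162e-06]), 'position': array([ 282.73010449, -556.85420814,  241.34778377]), 'ee_rot': array([-2.32668121e-01,  9.72555726e-01,  9.12978568e-04, -2.66440454e-04]), 'contact_force': array([-0.41326086, -1.13555147, -0.54774908]), 'wrist_torque': array([ 0.06497045,  0.02573656, -0.03509352]), 'gripper_width': 85.57157190434773}
```

View pics/top0.png

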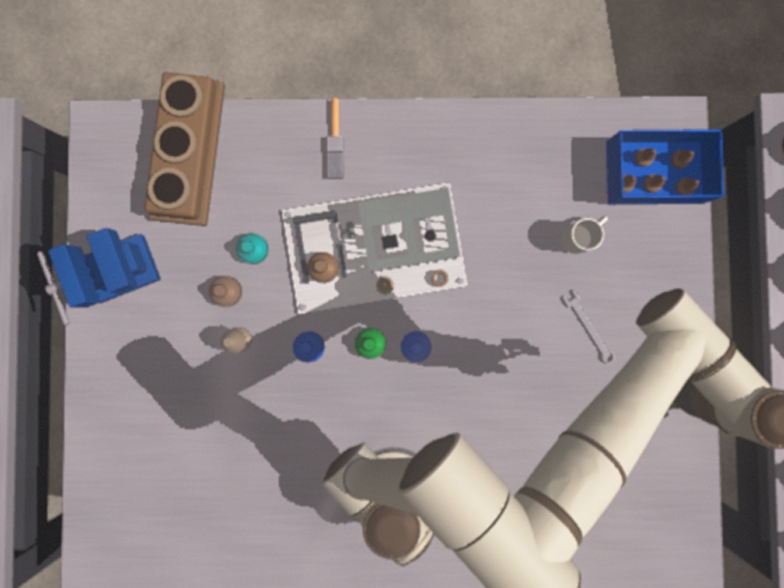

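View pics/side0.png

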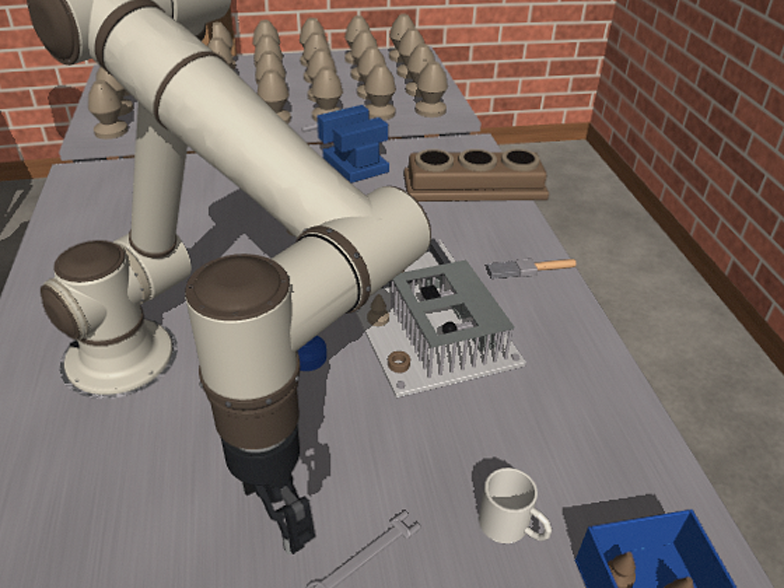

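Top view: the fixture spans (280–465, 185–313). The cap in the channel is brown at (322,266), the spare cap is brown outside the fixture at (225,291), and the turquoise, blue and green ones are decoys. The square paddle is under the near window (390,241) and the round ball is under the far window (430,235). The arm hides the channel in the side view. I'll confirm in an enlarged crop.

```bash
cat > c.py <<'E'
from h import *
import pickle
G=pickle.load(open("g0.pkl","rb"))
a=G["top"]["image"][125:230,195:340,::-1]
cv2.imwrite("pics/c1.png",cv2.resize(a,(797,577),interpolation=cv2.INTER_CUBIC)); print(797/145,577/105)
E
python3 c.py
```

```text
5.496551724137931 5.495238095238095
```

View pics/c1.png

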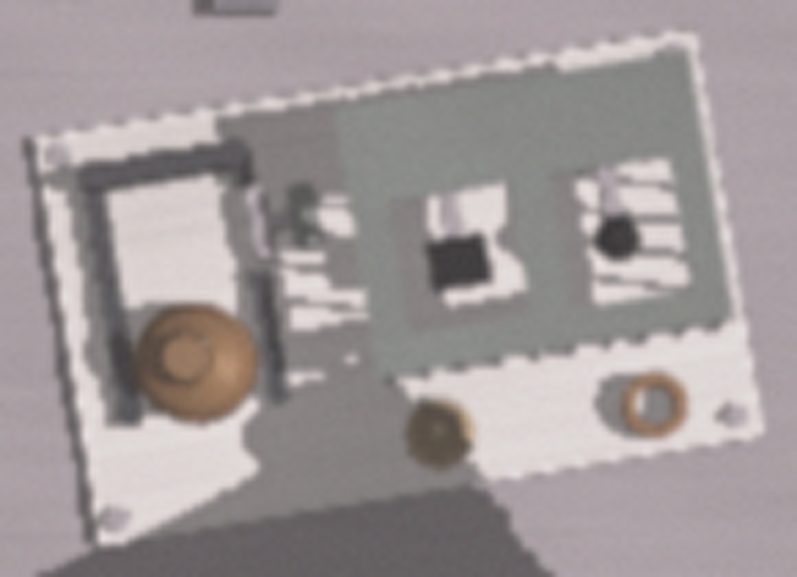

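The crop confirms it: brown cap in the channel (stub 187,357), paddle under the near window (460,262), ball under the far window (617,238). Next I fit the fixture pose.

```bash
cat > m.py <<'E'
from h import *
import pickle
from scipy.optimize import least_squares
G=pickle.load(open("g0.pkl","rb"));g=G["top"];s=5.496
px=lambda u,v:((u+.5)/s+195-.5,(v+.5)/s+125-.5)
F=np.array([[130,190,12],[-130,190,12],[130,-230,12],[-130,-230,12],[-62,-214,95],[-62,-2,95],[40,-192,95],[-40,-192,95]],float)
Q=[px(*p) for p in[(37,140),(97,545),(693,34),(764,432),(732,325),(392,378),(672,160),(690,300)]]
def W(t,P):
    c,si=np.cos(t[2]),np.sin(t[2]);return np.array([t[0]+c*P[0]-si*P[1],t[1]+si*P[0]+c*P[1],P[2]])
r=least_squares(lambda t:np.ravel([np.subtract(proj(g,W(t,p)),q) for p,q in zip(F,Q)]),[600,50,0.1],loss="soft_l1",x_scale=[100,100,.1])
t=r.x;print("fix",t,np.round([np.subtract(proj(g,W(t,p)),q) for p,q in zip(F,Q)],2).tolist())
inv=lambda P:np.array([[np.cos(t[2]),np.sin(t[2])],[-np.sin(t[2]),np.cos(t[2])]])@(P[:2]-t[:2])
for n,p,z in[("stub",(187,357),76),("collar",(198,361),30),("ball",(617,238),70),("paddle",(460,262),83),("spear",(440,433),40),("ring",(655,404),25)]:
    P=onz(g,*px(*p),z);print(n,P.round(1),inv(P).round(1))
for n,p in[("home",(50,110,12)),("wfar",(0,-156,95)),("winnear",(0,-60,95))]:
    print(n,W(t,p).round(1))
np.save("fix.npy",t)
E
python3 m.py
```

```text
fix [5.91035741e+02 5.87338501e+01 1.51448407e-01] [[-0.45, -0.56], [0.1, 0.5], [0.61, -0.37], [0.07, 1.44], [0.65, -0.14], [-2.45, 0.66], [-0.3, -0.08], [0.46, -1.22]]
stub [547. 162.  76.] [-28.  108.7]
collar [548.1 161.9  30. ] [-26.9 108.4]
ball [616.7 -94.5  70. ] [   2.3 -155.4]
paddle [ 6.015e+02 -6.000e-01  8.300e+01] [  1.3 -60.2]
spear [502.1  13.2  40. ] [-94.8 -31.6]
ring [ 519.5 -119.3   25. ] [ -97.6 -165.2]
home [623.9 175.   12. ]
wfar [614.6 -95.5  95. ]
winnear [ 6.001e+02 -6.000e-01  9.500e+01]
```

servo_tool(rows=[[0.25,0,0,0,0,0,6.07],[0.25,0,0,0,0,0,6.07],[0.25,0,0,0,0,0,6.07],[0.25,-2,4.4,0,0,0,0],[0.25,-2,4.4,0,0,0,0],[0.25,-2,4.4,0,0,0,0],[0.25,-2,4.4,0,0,0,0],[0.25,-2,4.4,0,0,0,0],[0.25,-2,4.4,0,0,0,0],[0.25,-2,4.4,0,0,0,0],[0.25,-2,4.4,0,0,0,0],[0.25,0,0,0,0,0,0]])

```text
clock: 1.3
position: [388.8, -180.9, 242.4]
ee_rot: [-0.08, 0.997, 0.0, 0.0]
contact_force: [0.8, -0.5, 0.2]
gripper_width: 21.3
```

```bash
cat > st.py <<'E'
from h import *
s=read_state();t=np.load("fix.npy");p=s["position"];d=p[:2]-t[:2];c,q=np.cos(t[2]),np.sin(t[2])
r=R.from_quat(s["ee_rot"]).as_matrix()
print("t",round(s["clock"],2),"fix",np.round([c*d[0]+q*d[1],-q*d[0]+c*d[1],p[2]],1),"F",s["contact_force"].round(1),"w",round(s["gripper_width"],1),
 "yaw off deg",np.degrees(np.arctan2(-r[0,1],r[1,1])-t[2]).round(2),"tz",r[:,2].round(3),"j",s["joints"].round(2))
E
python3 st.py
```

```text
t 1.3 fix [-236.  -206.4  242.4] F [ 0.8 -0.5  0.2] w 21.3 yaw off deg 0.49 tz [ 0.001  0.001 -1.   ] j [-0.05  0.04 -0.44 -0.   -1.09 -1.36]
```

servo_tool(rows=[[0.25,0,0,0,0,0,0.5],[0.25,-1.75,3.93,0,0,0,0],[0.25,-1.75,3.93,0,0,0,0],[0.25,-1.75,3.93,0,0,0,0],[0.25,-1.75,3.93,0,0,0,0],[0.25,-1.75,3.93,0,0,0,0],[0.25,-1.75,3.93,0,0,0,0],[0.25,-1.75,3.93,0,0,0,0],[0.25,-1.75,3.93,0,0,0,0],[0.25,0,0,0,0,0,0]])

```text
clock: 2.3
position: [483.5, 148.3, 241.5]
ee_rot: [-0.072, 0.997, -0.0, 0.0]
contact_force: [0.2, -0.6, -0.4]
gripper_width: 21.2
```

```bash
python3 st.py
```

```text
t 2.3 fix [-92.7 104.8 241.5] F [ 0.2 -0.6 -0.4] w 21.2 yaw off deg -0.41 tz [ 0. -0. -1.] j [ 0.62  0.18 -0.28  0.   -1.11 -2.05]
```

servo_tool(rows=[[0.25,0.3,0.4,3.5,0,0,0],[0.25,0,0,3.5,0,0,0],[0.25,0,0,3.5,0,0,0],[0.25,0,0,3.5,0,0,0],[0.25,0,0,3,0,0,0],[0.25,0,0,2,0,0,0],[0.25,0,0,0,0,0,0]])

```text
clock: 3.0
position: [476.4, 146.5, 49.4]
ee_rot: [-0.07, 0.998, -0.002, -0.003]
contact_force: [-0.1, -0.1, 0.6]
gripper_width: 21.4
```

```bash
python3 st.py
cat > s2.py <<'E'
from h import *
import pickle
G={n:get_image(n) for n in("side","top")};pickle.dump(G,open("g1.pkl","wb"))
a=G["side"]["image"][130:310,210:410,::-1];a=cv2.resize(a,(620,558),interpolation=cv2.INTER_CUBIC)
cv2.imwrite("pics/c2.png",a)
E
python3 s2.py
```

```text
t 3.0 fix [-100.1  104.    49.4] F [-0.1 -0.1  0.6] w 21.4 yaw off deg -0.69 tz [-0.007 -0.004 -1.   ] j [ 0.62  0.41 -0.53 -0.   -0.63 -2.06]
```

View pics/c2.png

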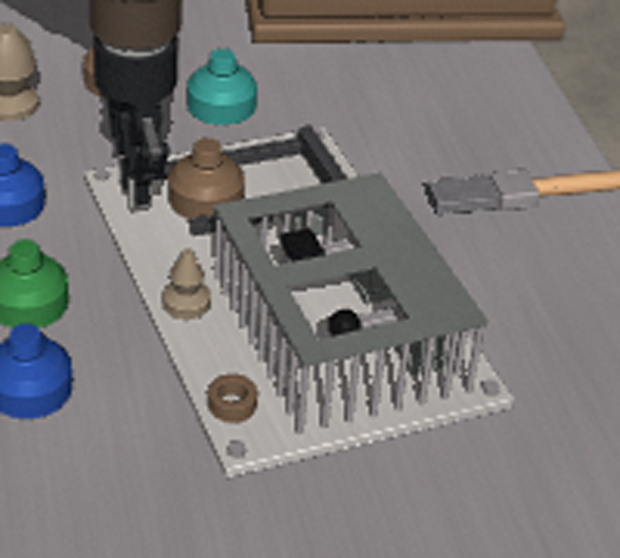

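The side crop shows the cap stub at (207,143), the fingers behind it with tips at about (140,205), and the ball at (345,320) in the far window. I'll triangulate as a check.

```bash
cat > m2.py <<'E'
from h import *
import pickle
T=pickle.load(open("g0.pkl","rb"))["top"];S=pickle.load(open("g1.pkl","rb"))["side"]
t=np.load("fix.npy");s=5.496
px=lambda u,v:((u+.5)/s+194.5,(v+.5)/s+124.5)
sx=lambda u,v:((u+.5)/3.1+209.5,(v+.5)/3.1+129.5)
c,q=np.cos(t[2]),np.sin(t[2])
def fx(P):d=P-np.r_[t[:2],0];return np.round([c*d[0]+q*d[1],-q*d[0]+c*d[1],d[2]],1)
for n,a,b in[("stub",(187,357),(207,144)),("ball",(617,238),(345,323)),("plate fr",(732,325),(301,360)),("deck br",(693,34),(512,401)),("deck fr",(764,432),(227,468))]:
    P,e=two(T,px(*a),S,sx(*b));print(n,P.round(1),fx(P),round(e,1))
W=lambda x,y,z:np.array([t[0]+c*x-q*y,t[1]+q*x+c*y,z])
for P in[(-62,-214,95),(100,-214,95),(-40,-120,95),(-40,-192,95),(40,-192,95),(40,-120,95),(0,-156,70),(-130,-230,12)]:
    u=proj(S,W(*P));print(P,np.round([(u[0]-209.5)*3.1,(u[1]-129.5)*3.1]))
E
python3 m2.py
```

```text
stub [547.9 161.5  78.5] [-27.1 108.1  78.5] 2.4
ball [618.3 -94.8  69.4] [   3.8 -155.9   69.4] 2.9
plate fr [ 563.3 -160.2   96.6] [ -60.4 -212.3   96.6] 3.8
deck br [ 755.8 -147.7    8.1] [ 131.7 -229.     8.1] 3.9
deck fr [ 502.8 -188.1   12.4] [-124.5 -230.7   12.4] 1.3
(-62, -214, 95) [298. 364.]
(100, -214, 95) [483. 322.]
(-40, -120, 95) [281. 284.]
(-40, -192, 95) [313. 340.]
(40, -192, 95) [405. 320.]
(40, -120, 95) [369. 265.]
(0, -156, 70) [340. 324.]
(-130, -230, 12) [220. 470.]
```

servo_tool(rows=[[0.25,0,0.45,1,0,0,-0.6],[0.25,0,0,0.9,0,0,0],[0.25,0,0,0,0,0,0]])

```text
clock: 3.4
position: [476.8, 153.8, 32.6]
ee_rot: [-0.077, 0.997, -0.0, -0.001]
contact_force: [-0.5, -0.1, 0.5]
gripper_width: 21.4
```

```bash
python3 st.py
```

```text
t 3.4 fix [-98.6 111.2  32.6] F [-0.5 -0.1  0.5] w 21.4 yaw off deg 0.13 tz [-0.001 -0.001 -1.   ] j [ 0.64  0.44 -0.54 -0.   -0.59 -2.05]
```

servo_tool(rows=[[0.25,-0.8,-0.15,0.2,0,0,0],[0.25,-0.8,0,0,0,0,0],[0.25,-0.6,0,0,0,0,0],[0.25,-0.6,0,0,0,0,0],[0.25,-0.6,0,0,0,0,0],[0.25,-0.6,0,0,0,0,0],[0.25,-0.6,0,0,0,0,0],[0.25,-0.6,0,0,0,0,0],[0.25,-0.6,0,0,0,0,0],[0.25,-0.6,0,0,0,0,0]])

```text
clock: 4.4
position: [539.2, 161.3, 31.1]
ee_rot: [-0.076, 0.997, -0.001, -0.002]
contact_force: [-5.6, -0.8, 4.8]
gripper_width: 21.3
```

```bash
python3 st.py
```

```text
t 4.4 fix [-35.8 109.2  31.1] F [-5.6 -0.8  4.8] w 21.3 yaw off deg 0.09 tz [-0.005 -0.002 -1.   ] j [ 0.58  0.52 -0.39 -0.   -0.67 -2.  ]
```

servo_tool(rows=[[0.25,-0.6,0,0,0,0,0],[0.25,-0.6,0,0,0,0,0],[0.25,-0.6,0,0,0,0,0],[0.25,-0.5,0,0,0,0,0],[0.25,-0.4,0,0,0,0,0],[0.25,0,0,0,0,0,0]])

```text
clock: 5.0
position: [567.8, 166.3, 31.2]
ee_rot: [-0.077, 0.997, -0.0, -0.0]
contact_force: [-1.7, -1.4, 2.9]
gripper_width: 21.4
```

```bash
python3 st.py; sed 's/g1.pkl/g2.pkl/;s/c2.png/c3.png/' s2.py > s3.py; python3 s3.py
```

```text
t 5.0 fix [ -6.7 109.9  31.2] F [-1.7 -1.4  2.9] w 21.4 yaw off deg 0.11 tz [-0. -0. -1.] j [ 0.56  0.56 -0.32  0.   -0.7  -1.98]
```

View pics/c3.png

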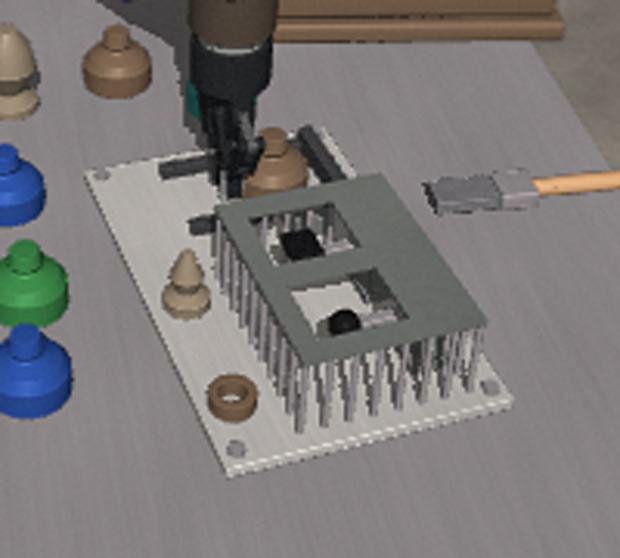

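The cap is upright, stub now at (275,135), and close to the stop. I'll creep on until the force rises.

servo_tool(rows=[[0.25,-0.3,0,0,0,0,0],[0.25,-0.2,0,0,0,0,0],[0.25,-0.2,0,0,0,0,0],[0.25,0,0,0,0,0,0]])

```text
clock: 5.5
position: [574.8, 167.8, 31.2]
ee_rot: [-0.077, 0.997, 0.0, 0.0]
contact_force: [-2.9, -1.4, 1.8]
gripper_width: 21.1
```

servo_tool(rows=[[0.25,-0.2,0,0,0,0,0],[0.25,0,0,0,0,0,0]])

```text
clock: 5.7
position: [576.8, 168.1, 31.3]
ee_rot: [-0.077, 0.997, 0.0, 0.0]
contact_force: [-3.7, -1.0, 0.1]
gripper_width: 21.3
```

```bash
python3 st.py
```

```text
t 5.7 fix [  2.4 110.3  31.3] F [-3.7 -1.   0.1] w 21.3 yaw off deg 0.13 tz [ 0.001  0.    -1.   ] j [ 0.55  0.57 -0.29  0.   -0.71 -1.97]
```

servo_tool(rows=[[0.25,-0.2,0,0,0,0,0],[0.25,0,0,0,0,0,0]])

```text
clock: 5.9
position: [578.8, 168.4, 31.2]
ee_rot: [-0.077, 0.997, 0.0, 0.0]
contact_force: [-2.0, 0.1, -0.7]
gripper_width: 21.3
```

servo_tool(rows=[[0.25,-0.2,0,0,0,0,0],[0.25,0,0,0,0,0,0]])

```text
clock: 6.1
position: [579.8, 168.4, 31.2]
ee_rot: [-0.077, 0.997, -0.0, -0.001]
contact_force: [-4.3, -0.4, 1.8]
gripper_width: 21.4
```

servo_tool(rows=[[0.25,-0.2,0,0,0,0,0],[0.25,0,0,0,0,0,0]])

```text
clock: 6.3
position: [580.0, 168.3, 31.1]
ee_rot: [-0.077, 0.997, -0.001, -0.003]
contact_force: [-8.7, 0.6, 5.6]
gripper_width: 21.2
```

servo_tool(rows=[[0.25,-0.2,0,0,0,0,0],[0.25,0,0,0,0,0,0]])

```text
clock: 6.5
position: [580.1, 168.3, 31.2]
ee_rot: [-0.077, 0.997, -0.001, -0.005]
contact_force: [-14.2, 1.1, 9.6]
gripper_width: 21.3
```

The TCP has stalled at x=580 while the force climbs to about 14 N, so the cap is against the stop. I back off straight and rise.

servo_tool(rows=[[0.25,1,0,0,0,0,0],[0.25,2.5,0,0,0,0,0],[0.25,2.5,0,0,0,0,0],[0.25,0,0,-3,0,0,0],[0.25,0,0,-4.5,0,0,0],[0.25,0,0,-4.5,0,0,0],[0,0,-4.5,-2,0,0,0],[0,0,-4.5,0,0,0,0],[0,0,-4.5,0,0,0,0],[0,0,-4.5,0,0,0,0],[0,0,-4,0,0,0,0],[0,0,0,0,0,0,0]])

```text
clock: 7.7
position: [560.5, -61.4, 171.9]
ee_rot: [-0.074, 0.997, -0.0, 0.002]
contact_force: [-0.3, 0.3, -0.0]
gripper_width: -0.1
```

```bash
python3 st.py
cat > s4.py <<'E'
from h import *
import pickle
G={n:get_image(n) for n in("side","top")};pickle.dump(G,open("g3.pkl","wb"))
a=cv2.resize(G["side"]["image"][130:310,210:410,::-1],None,fx=3.1,fy=3.1,interpolation=cv2.INTER_CUBIC)[:,:,:]
b=cv2.resize(G["top"]["image"][125:230,195:340,::-1],(797,577),interpolation=cv2.INTER_CUBIC)
cv2.imwrite("pics/c4s.png",a);cv2.imwrite("pics/c4t.png",b)
E
python3 s4.py
```

```text
t 7.7 fix [ -48.3 -114.2  171.9] F [-0.3  0.3 -0. ] w -0.1 yaw off deg -0.17 tz [ 0.005 -0.    -1.   ] j [ 0.18  0.34 -0.25  0.   -0.98 -1.6 ]
```

View pics/c4t.png

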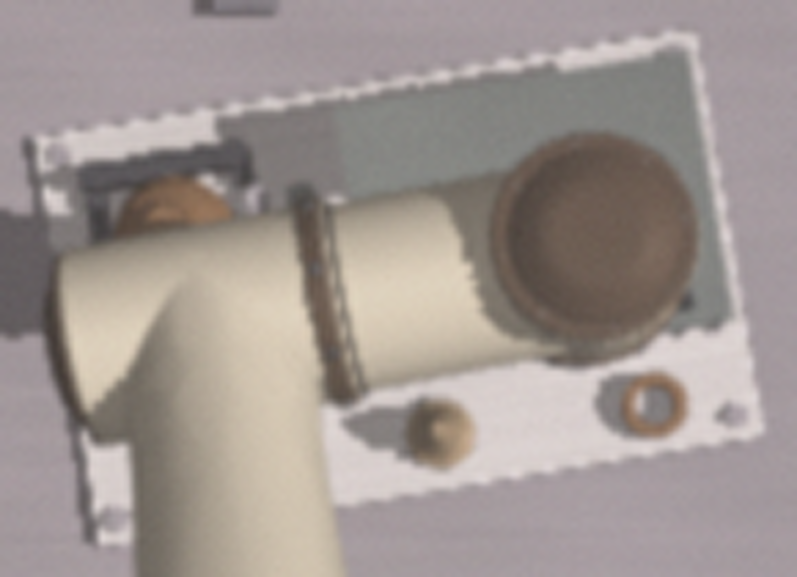

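The cap's collar touches the back stop (175,172) and nothing else has moved. Now over the ball.

servo_tool(rows=[[0,-2.5,-2,0,0,0,-0.2],[0,-2.5,-2,0,0,0,0],[0,0,0,2,0,0,0],[0,0,0,2,0,0,0],[0,0,0,0,0,0,0],[0,0,0,0,0,0,0]])

```text
clock: 8.4
position: [614.9, -88.3, 131.7]
ee_rot: [-0.08, 0.997, -0.0, 0.0]
contact_force: [-0.2, -0.2, -0.2]
gripper_width: 0.1
```

```bash
python3 st.py
```

```text
t 8.4 fix [   1.4 -149.   131.7] F [-0.2 -0.2 -0.2] w 0.1 yaw off deg 0.45 tz [ 0.001 -0.001 -1.   ] j [ 0.12  0.47 -0.15  0.   -0.95 -1.53]
```

servo_tool(rows=[[0,-0.1,-0.7,0,0,0,0.4],[0,0,0,1.8,0,0,0],[0,0,0,0,0,0,0],[0,0,0,0,0,0,0]])

```text
clock: 8.8
position: [616.8, -96.2, 114.2]
ee_rot: [-0.075, 0.997, -0.0, 0.001]
contact_force: [-0.2, -0.2, -0.2]
gripper_width: 0.2
```

```bash
python3 st.py; sed 's/g3.pkl/g4.pkl/;s/c4/c5/g' s4.py > s5.py; python3 s5.py
```

```text
t 8.8 fix [   2.1 -157.   114.2] F [-0.2 -0.2 -0.2] w 0.2 yaw off deg -0.06 tz [ 0.001 -0.    -1.   ] j [ 0.1   0.5  -0.16  0.   -0.92 -1.53]
```

View pics/c5s.png

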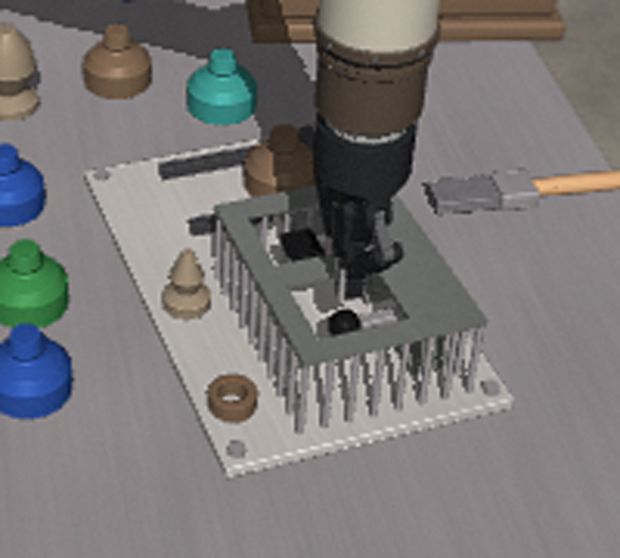

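```bash
cat > c6.py <<'E'
from h import *
import pickle
g=pickle.load(open("g4.pkl","rb"))["side"];im=g["image"].copy()
a=cv2.resize(im[160:250,285:375,::-1],(600,600),interpolation=cv2.INTER_CUBIC)
a=np.clip(255*(a/255.)**.5,0,255).astype(np.uint8)
cv2.imwrite("pics/c6.png",a)
s=read_state();p=np.array(s["position"]);r=R.from_quat(s["ee_rot"]).as_matrix()
for y in(-57,-36,0,36,57):
  for z in(11,-26,-62): u=proj(g,p+r@[0,y,z]);print(y,z,np.round([(u[0]-284.5)*6.667,(u[1]-159.5)*6.667]))
E
python3 c6.py
```

```text
-57 11 [305. 529.]
-57 -26 [314. 454.]
-57 -62 [323. 378.]
-36 11 [282. 493.]
-36 -26 [291. 418.]
-36 -62 [300. 342.]
0 11 [244. 432.]
0 -26 [252. 357.]
0 -62 [260. 282.]
36 11 [208. 374.]
36 -26 [215. 300.]
36 -62 [222. 225.]
57 11 [188. 341.]
57 -26 [195. 267.]
57 -62 [201. 192.]
```

View pics/c6.png

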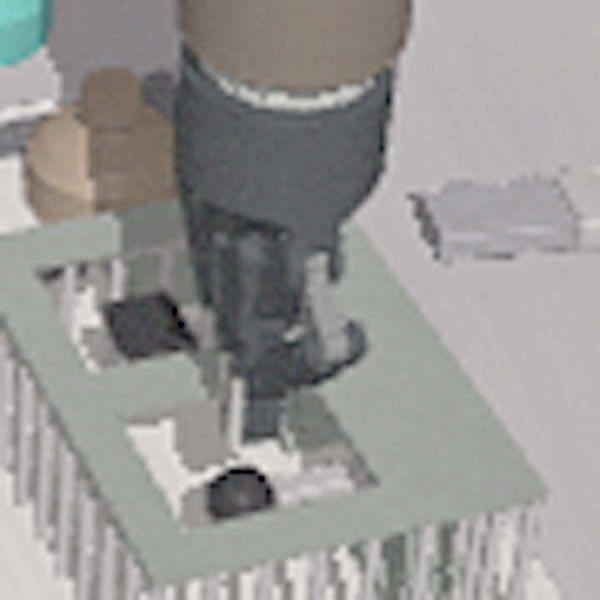

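The finger tips are centred over the ball. The knuckles at (350,350) sit at least 40 mm behind the tips outside the window, so they clear the plate at full depth. I descend.

servo_tool(rows=[[0,-0.2,0.1,0.6,0,0,0],[0,0,0,0.8,0,0,0],[0,0,0,0.6,0,0,0],[0,0,0,0.4,0,0,0],[0,0,0,0,0,0,0]])

```text
clock: 9.4
position: [617.7, -94.7, 88.5]
ee_rot: [-0.075, 0.997, 0.0, -0.001]
contact_force: [-0.4, 0.4, 0.1]
gripper_width: -0.1
```

servo_tool(rows=[[0,0,0,0.4,0,0,0],[0,0,0,0.4,0,0,0],[0,0,0,0,0,0,0]])

```text
clock: 9.7
position: [618.0, -94.8, 80.8]
ee_rot: [-0.075, 0.997, 0.0, -0.0]
contact_force: [-1.1, -1.0, 0.5]
gripper_width: 0.1
```

```bash
python3 st.py
```

```text
t 9.7 fix [   3.5 -155.9   80.8] F [-1.1 -1.   0.5] w 0.1 yaw off deg -0.08 tz [-0. -0. -1.] j [ 0.11  0.54 -0.19 -0.   -0.85 -1.53]
```

No force yet where contact was expected, so I look.

```bash
cat > c7.py <<'E'
from h import *
import sys
g=get_image("side");im=g["image"]
a=cv2.resize(im[160:250,285:375,::-1],(600,600),interpolation=cv2.INTER_CUBIC)
a=np.clip(255*(a/255.)**.5,0,255).astype(np.uint8);cv2.imwrite(sys.argv[1],a)
s=read_state();p=np.array(s["position"]);r=R.from_quat(s["ee_rot"]).as_matrix()
u=proj(g,p+r@[0,0,11]);print(np.round([(u[0]-284.5)*6.667,(u[1]-159.5)*6.667]))
E
python3 c7.py pics/c7.png
```

```text
[239. 495.]
```

View pics/c7.png

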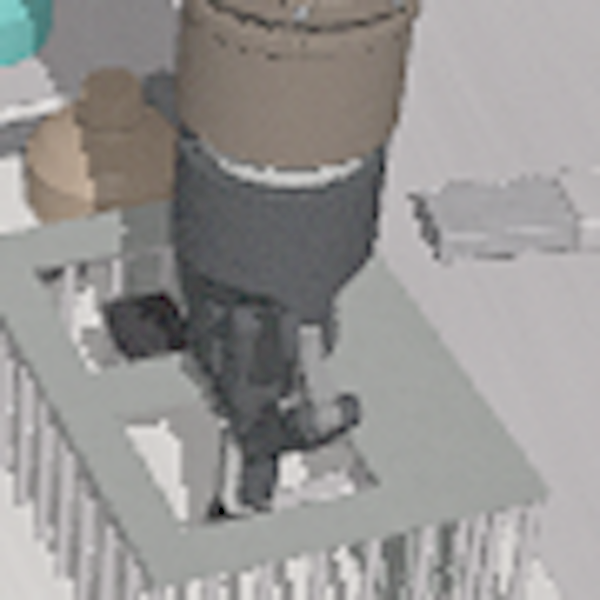

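The tips are over the ball, with its dark edge still visible at (215,510) and lower than before. The lever is likely yielding and stays put, so the static force relaxes. I continue slowly, reading the force while moving.

servo_tool(rows=[[0,0,0,0.3,0,0,0],[0,0,0,0.3,0,0,0]])

```text
clock: 9.95
position: [618.5, -94.7, 75.5]
ee_rot: [-0.075, 0.997, -0.0, 0.001]
contact_force: [-0.6, -0.1, 1.9]
gripper_width: 0.1
```

servo_tool(rows=[[0,0,0,0.2,0,0,0],[0,0,0,0.2,0,0,0]])

```text
clock: 10.15
position: [618.8, -94.7, 71.8]
ee_rot: [-0.075, 0.997, -0.0, 0.001]
contact_force: [-0.7, -0.3, 5.1]
gripper_width: 0.1
```

servo_tool(rows=[[0,0,0,0.2,0,0,0],[0,0,0,0,0,0,0]])

```text
clock: 10.35
position: [618.9, -94.7, 70.0]
ee_rot: [-0.075, 0.997, -0.0, 0.001]
contact_force: [-0.4, 1.7, 6.2]
gripper_width: 0.2
```

servo_tool(rows=[[0,0,0,0.2,0,0,0],[0,0,0,0,0,0,0]])

```text
clock: 10.55
position: [619.0, -94.7, 69.7]
ee_rot: [-0.076, 0.997, -0.0, 0.001]
contact_force: [-4.1, -0.2, 14.1]
gripper_width: 0.3
```

The TCP stalls at z=69.7 (tips 58.7, stop expected at about 58) with 14 N. One more nudge, then straight up.

servo_tool(rows=[[0,0,0,0.2,0,0,0],[0,0,0,0,0,0,0],[0,0,0,0,0,0,0]])

```text
clock: 10.85
position: [619.1, -94.7, 69.5]
ee_rot: [-0.076, 0.997, -0.001, 0.001]
contact_force: [-7.0, 2.6, 20.8]
gripper_width: -0.4
```

servo_tool(rows=[[0,0,0,-0.6,0,0,0],[0,0,0,-2,0,0,0],[0,0,0,-3,0,0,0],[0,0,0,-4,0,0,0],[0,0,0,-4,0,0,0],[0,4,-3,-3,0,0,0],[0,4.5,-2,0,0,0,0],[0,4.5,-2,0,0,0,0],[0,4.5,-2,0,0,0,0],[0,4,-2,0,0,0,0],[0,0,0,0,0,0,0]])

```text
clock: 11.95
position: [422.5, -232.0, 226.3]
ee_rot: [-0.073, 0.997, 0.001, -0.001]
contact_force: [0.0, 0.0, 1.0]
gripper_width: -0.3
```

```bash
python3 st.py; sed 's/g3.pkl/g5.pkl/;s/c4/c8/g' s4.py > s8.py; python3 s8.py
```

```text
t 11.95 fix [-210.4 -261.9  226.3] F [0. 0. 1.] w -0.3 yaw off deg -0.34 tz [-0.002  0.001 -1.   ] j [-0.16  0.16 -0.35 -0.   -1.06 -1.26]
```

View pics/c8t.png

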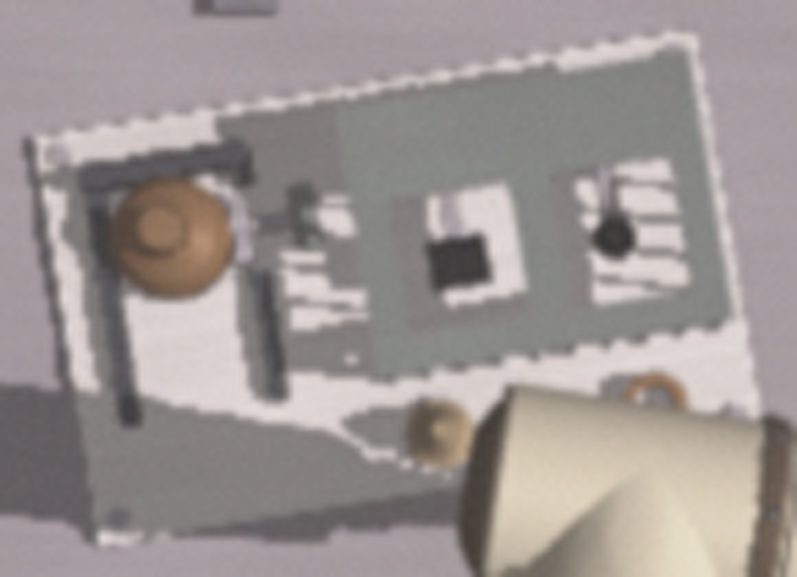

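View pics/c8s.png

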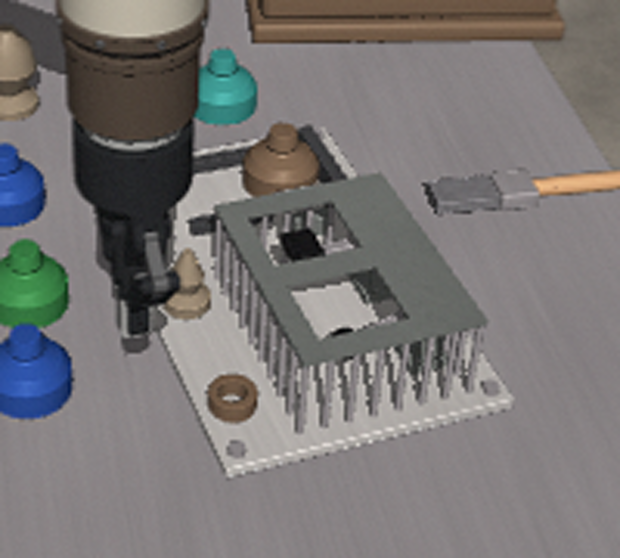

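The ball is down: its top has dropped from about (345,309) to (342,327) in the side crop. The jaw is out against the cap (240,222), and the paddle, spear and ring are unchanged. One numeric check, then hand in.

```bash
cat > f.py <<'E'
from h import *
import pickle
G=pickle.load(open("g5.pkl","rb"));t=np.load("fix.npy");s=5.496;c,q=np.cos(t[2]),np.sin(t[2])
def fx(P):d=P[:2]-t[:2];return np.round([c*d[0]+q*d[1],-q*d[0]+c*d[1],P[2]],1)
px=lambda u,v:((u+.5)/s+194.5,(v+.5)/s+124.5)
print("stub",fx(onz(G["top"],*px(160,230),76)),"collar",fx(onz(G["top"],*px(173,238),30)))
o=lambda u,v:((u+.5)/3.1+209.5,(v+.5)/3.1+129.5)
print("2view stub",fx(two(G["top"],px(160,230),G["side"],o(284,130))[0]))
E
python3 f.py; python3 -c "from bench import *; print(job_done())"
```

```text
stub [ 49.4 113.   76. ] collar [ 50.7 112.   30. ]
2view stub [ 51.8 112.3  75.4]
the job is handed in; nothing more can be done
None
```

The job is done and handed in at about 12 s on the robot's clock, with no failed checks.

- **Cap:** I pushed it along the channel with the fingertips until it stopped moving and the force rose to about 17 N. The final pictures put its centre at fixture (50–52, 112–113) mm, upright. Home is (50, 110), and the jaw pushes the cap up to 3 mm sideways, so this agrees.
- **Clamp lever:** I pressed the ball through the window farther from the channel. It stopped with the fingertips 58.5 mm above the bench (about 58 expected) at about 21 N, and I then withdrew straight up. The last pictures show the ball down and the jaw out against the cap.
- **Left alone:** The paddle lever, spear and ring show no change in the final close-ups. Those crops don't show the mug, wrench or urn, and the arm was blocking the spare cap. I saw no sign of touching the guard.

**One reading disagreed:** the force stayed near zero over roughly the first 12 mm of the lever's travel, although 4–8 N was expected. It only showed later in the stroke, then rose sharply at the stop.

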